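# Isolate a bench wire stripper and set its cover upright

### The job

Make the white wire-stripping machine safe for a blade change: first, leaving the grey cover as it is, pull the orange disconnect plug right out of its sloping socket and lay it, without dropping it, in the yellow tray. Then swing the cover up by its steel bar and leave it standing straight up. Do not shift the other things on the bench.

Things in the scene. Friction and masses are not known exactly. Their poses are not given: they have to be found in the camera images.
- machine: White bench machine fixed to the table, 185 (x) x 325 (y) mm, 126 mm high. Origin on the table; x points from its front to its back (front towards the robot), y to the left, z up. Right part (y -165 to -35 mm): console with a flat face that slopes 30 deg from level, down to the right. Left part (y -35 to 160 mm): the cover over a well, front wall at x = -70 mm.
- socket (a point): Centre of the mouth of the plug's socket in the sloping console face, at (0, -100, 87.5) mm in the machine's frame. The socket goes in square to the slope, so out of it is the direction (0, -0.5, 0.866) in the machine's frame. Pocket 34 mm deep.
- plug: Loose orange disconnect plug, 0.15 kg, no cable. Origin: centre of the underside of its flange (98 x 44 x 8 mm), which lies on the console face when fully in. z points out of the socket, 30 deg to the machine's right; x is the machine's x, y goes up the slope. Black stem 34 (x) x 20 (y) mm goes 26 mm below the origin. A sprung detent holds it with 10 to 15 N; free after 30 mm of straight pull.
- plug_grip (a point): Middle of the plug's flat orange grip, 28 mm above the plug's origin along its z (axes as the plug's). The grip is 14 mm thick (y), 94 mm wide (x) and reaches from 8 to 48 mm above the origin: pinch it across the 14 mm, with the tool square to the slope.
- tray: Loose shallow open yellow tray, 180 (x) x 150 (y) mm, 35 mm high, walls and floor 4 to 5 mm thick, 0.6 kg; on the left or the right of the machine. Origin: centre of its underside.
- cover (a joint): Angle of the grey cover about its hinge, rad: 0 closed (level, at z = 126 mm), 1.571 standing straight up, stop at 2.1. It starts closed or up to 0.3 open. The hinge is stiff and the cover stays where it is left; about 5 N at the bar moves it.
- cover_hinge (a point): Middle of the cover's hinge line, which runs along the machine's y; at (30, 62.5, 126) mm in the machine's frame. The cover is a plate 185 mm wide and 8 mm thick reaching from 5 to 105 mm from the hinge.
- cover_handle (a point): Middle of the cover's round steel bar, 10 mm thick, 110 mm long along the machine's y, on two arms in the cover's plane, 150 mm from the hinge. Closed, it stands in front of the machine; 40 mm clear to the cover's edge, 45 mm to the machine's front wall. At angle a it is 150 cos(a) mm in front of the hinge and 150 sin(a) mm above it.
- bin: Bystander: green open bin with one divider, 180 x 150 x 60 mm, on the side of the machine where the tray is not. Origin under its centre.
- profile: Bystander: finned aluminium profile lying on the bench in front of the machine, 180 mm long along its x, 40 mm high. Origin under its centre.
- screwdriver: Bystander: screwdriver lying in front of the machine, 180 mm long along its x.
- spray: Bystander: blue spray can to the right of the machine, 56 mm across, 160 mm high. Origin under its centre.
- jar: Bystander: clear jar with red cap to the left of the machine, 70 mm across, 80 mm high. Origin under its centre.
- tape: Bystander: grey tape ring lying flat in front of the machine, 100 mm across, 30 mm high. Origin under its centre.
Mind the look-alikes: they are no part of the job. There is more than one size of the plug; the job needs the middle-sized. Of the things that look like the tray, the smaller one is meant.

How it is judged:
On the way, in this order (a step that is already met when the one before it is completed fails the run):
1. the plug is right out of its socket (its origin more than 50 mm from the socket's mouth) and the cover has not been raised yet (distance between plug and socket above 0.05 m and value of joint cover below 0.6 rad), for 0.1 s.
2. the plug lies released and at rest in the yellow tray, the cover not yet raised (x of plug in the frame of tray between -0.08 and 0.08 m and y of plug in the frame of tray between -0.065 and 0.065 m and z of plug in the frame of tray between 0 and 0.05 m and linear speed of plug below 0.03 m/s and contact force between the fingers and plug below 0.1 N and value of joint cover below 0.6 rad), for 0.2 s.
At the end, for the whole second after the job is handed in: The plug lies released and at rest inside the yellow tray (origin within 80 mm of the tray's centre in its x, 65 mm in its y, and under 50 mm above its underside), and the cover stands still within 6 degrees (0.105 rad) of straight up (x of plug in the frame of tray between -0.08 and 0.08 m and y of plug in the frame of tray between -0.065 and 0.065 m and z of plug in the frame of tray between 0 and 0.05 m and linear speed of plug below 0.03 m/s and contact force between the fingers and plug below 0.1 N and value of joint cover between 1.466 and 1.676 rad and velocity of joint cover between -0.05 and 0.05 rad/s); the robot touches nothing.
It fails at once if the cover is moved (its bar by more than 20 mm) while the plug is still in the socket (distance between plug and socket below 0.03 m and distance of cover_handle from where it was at the start of the episode above 0.02 m).
It fails at once if the plug is dropped: it moves faster than 0.8 m/s while the fingers do not hold it (linear speed of plug above 0.8 m/s and contact force between the fingers and plug below 0.1 N).
It fails at once if the yellow tray is shifted by more than 50 mm (distance of tray from where it was at the start of the episode above 0.05 m).
It fails at once if another thing on the bench is shifted by more than 30 mm (distance of any of bin, profile, screwdriver, spray, jar, tape from where it was at the start of the episode above 0.03 m).
It also fails if it takes over 72 s, if anything falls off the work surface, if the arm or the gripper's body presses on something with over 40 N, if the wrist force passes 120 N, or if a joint passes its speed limit or range.

### The arm

A 6-joint arm with a two-finger parallel gripper is mounted at the origin on the work surface. World frame = base frame: x ahead of the robot, y to its left, z up, the work surface at z = 0. Lengths are in m, angles in rad, forces in N, time in s.
With the tool pointing down it reaches from about 0.25 to 0.775 m from the base axis. Payload 8.9 kg.
Tool frame: the origin (TCP) lies midway between the tips of the shut fingers; the grasp point (between the pads) lies 19 mm behind it; z points along the fingers, y is the line along which they close (so a half turn about z gives the same grasp; the last joint's range is limited). The gripper opens to 85 mm and grips with 20 to 120 N. Pads are 22 mm wide; open, the fingers measure 114 mm over their backs; the gripper's body (76 mm by 85 mm) begins 54 mm behind the grasp point. The pads swing forward as they close: fully open they stand 13 mm farther back than shut.
Start: joints at [-1.383, 0.291, -0.153, 1.127, 0, 1.431], TCP at [0.169, -0.497, 0.231] pointing down, gripper open.
Joint ranges: [-2.52, 2.52], [-0.91, 1.74], [-1.3, 1.37], [-1.96, 2.02], [-1.52, 1.47], [-3.14, 3.14]. Speed limits (rad/s): [2.22, 2.22, 2.79, 3.14, 3.14, 3.14].

### API

Orientations are given as a unit quaternion [w, x, y, z].
In Python, from bench import manip gives the robot as it stands.
- The arm moves only by the shell command python3 -m handwheel 'ROWS'. ROWS is JSON, a list of rows, each an object with "offset": the shift along the tool's x, y, z in cm, a list of three; "dr": the turn, a rotation vector about the tool's x, y, z in rad, a list of three; "claw": the finger opening in cm, from 0 to 8.54. A call has exactly 5 rows; each row is the pose to reach, as a shift and turn from the pose commanded when the call began, along the tool's axes at that moment; what a row does not reach only later rows make up. A row lasts 1/10 s, in which the tool goes at most 50 mm and 8.59 degrees, less where a joint would pass 70% of its speed; a pose out of reach is approached as far as the arm can. A call with a gripper value outside its range is refused whole. The fingers move at their own pace and stop on an object; the grip force is fixed at half the most. Time passes only in rows, so rows that repeat a pose let the fingers close, or fill a call up. It gives the time, the measured TCP pose, the force, the opening and the grip force at its end, in the units of the state.
- manip.read_state(): the state, without advancing time (a new reading comes with each control period).
- manip.grab_frame(name): name is "side" or "top"; returns a dict with "pixels" (384x512x3 uint8, blue, green, red), "range_z" (384x512 float32, m along the optical axis (not along the pixel's ray), 0 where there is no reading), "K" (3x3 intrinsics, pixels), "origin" and "orientation" of the camera in the world. Camera axes: x right, y down, z forward; pixel columns grow to the right and rows downward; lengths in m; the calibration is good to about 2 mm. A picture is of the moment at which its call begins.
- manip.finish_job(): hands the job in; it is judged then, once.
The state is a dict: "t": time; "joint_positions": joint angles; "qd": joint speeds; "joint_efforts": joint torques, N m; "position": TCP position; "orientation": TCP orientation; "wrist_force": force on the tool from outside, world axes, zero at the start; "moment": the same for the moment, N m; "gripper_width": opening from 0.0 (shut) to 1.0 (fully open); "grip_force": force on a finger pad.
Only numpy, scipy, OpenCV 4.12 (cv2) and the standard library are available. Lean on these libraries where they do the work, as an engineer would, in place of code of your own. Each camera call takes 0.05 s, during which the arm holds its last target. There are 200 camera calls.

## Working session

There is one attempt and no reset: what is moved stays moved. The work goes in short steps, Python scripts to look and compute and a shell command to move; the robot and the scene stay as the last step left them, time stands still between calls to the robot, and variables do not carry over. Pictures are saved under pics/ and viewed, at most 10 in all, crops included, and the job is handed in when it is done.

```bash
mkdir -p pics; cat > h.py <<'E'
import numpy as np, cv2
from bench import manip
from scipy.spatial.transform import Rotation as R
def cam(name):
    f=manip.grab_frame(name); K=np.array(f["K"]); z=f["range_z"]
    v,u=np.mgrid[:z.shape[0],:z.shape[1]]
    p=np.stack([(u-K[0,2])/K[0,0]*z,(v-K[1,2])/K[1,1]*z,z],-1)
    q=np.array(f["orientation"])
    M=R.from_quat(q[[1,2,3,0]]).as_matrix() if q.size==4 else q
    P=p@M.T+np.array(f["origin"]); P[z<=0]=np.nan
    return f["pixels"],P
E
python3 - <<'E'
from h import *
for n in("top","side"):
    im,P=cam(n); cv2.imwrite(f"pics/{n}0.png",cv2.resize(im,None,fx=1.5,fy=1.5)); np.savez(f"pics/{n}0.npz",im=im,P=P)
s=manip.read_state(); print({k:np.round(v,3) for k,v in s.items()})
E
```

```text
{'t': np.float64(0.1), 'joint_positions': array([-1.383,  0.291, -0.154,  1.127, -0.   ,  1.431]), 'qd': array([-0.001, -0.002,  0.002,  0.001, -0.002, -0.001]), 'joint_efforts': array([ 3.0000e-03, -5.3798e+01,  3.3192e+01,  9.0000e-03, -0.0000e+00,
       -0.0000e+00]), 'position': array([ 0.168, -0.497,  0.231]), 'orientation': array([-0.001,  0.987,  0.163, -0.   ]), 'wrist_force': array([-0.058, -0.645, -0.579]), 'moment': array([-0.051,  0.007, -0.021]), 'grip_force': np.float64(0.0), 'gripper_width': np.float64(1.002)}
```

View pics/top0.png

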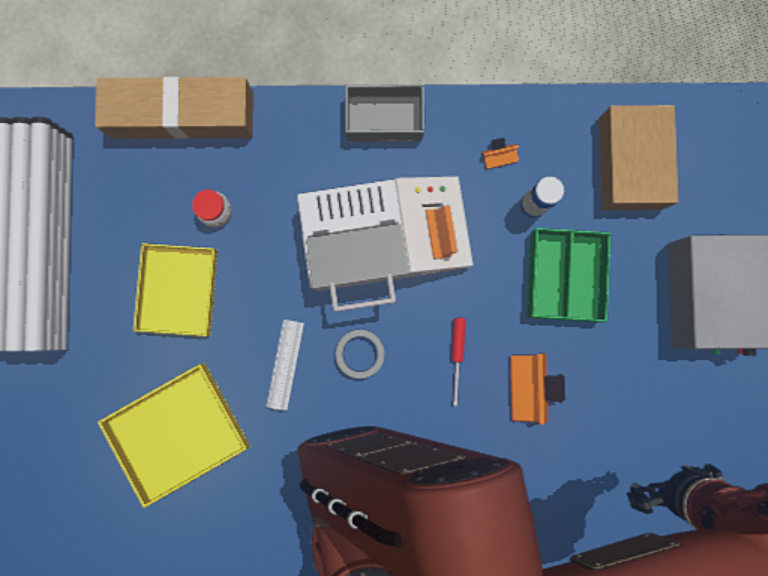

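View pics/side0.png

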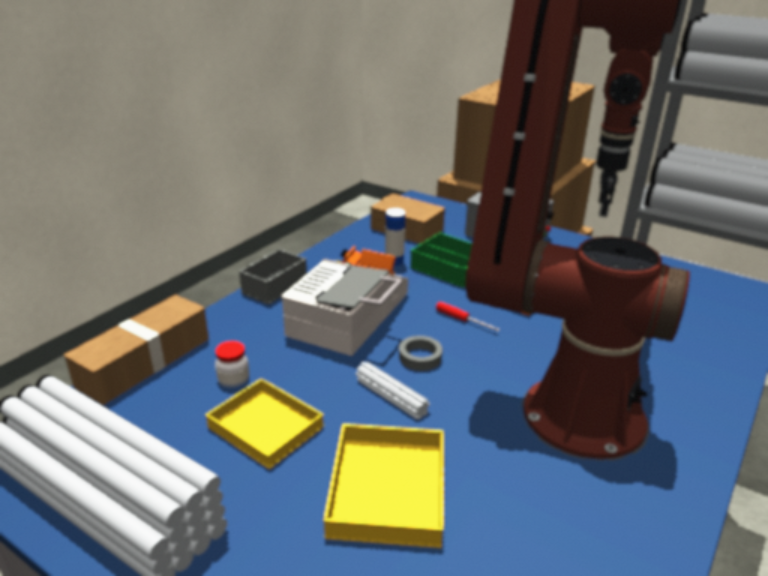

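The top view shows the plug in its socket at about (440,232), the small tray at (176,290), the cover at (355,255) and its bar at (363,295). The larger yellow tray at (172,435) and the loose orange plugs at (500,155) and (530,390) are look-alikes. The side view agrees.

```bash
python3 - <<'E'
from h import *
d=np.load("pics/top0.npz"); im,P=d["im"],d["P"]; hsv=cv2.cvtColor(im,cv2.COLOR_BGR2HSV)
def roi(u0,v0,u1,v1):
    m=np.zeros(im.shape[:2],bool); m[int(v0/1.5):int(v1/1.5),int(u0/1.5):int(u1/1.5)]=1; return m
H,S,V=hsv[...,0],hsv[...,1],hsv[...,2]; z=P[...,2]
orange=(H<18)&(S>150); yellow=(H>22)&(H<36)&(S>130)
def rect(m,nm):
    q=P[m]; q=q[np.isfinite(q[:,2])]
    r=cv2.minAreaRect((q[:,:2]*1000).astype(np.float32)); print(nm,len(q),"c",np.round(r[0],1),"size",np.round(r[1],1),"ang",round(r[2],2),"z",np.round(np.percentile(q[:,2],[1,50,99])*1000,1))
    return q
rect(roi(110,220,230,350)&yellow,"tray")
rect(roi(110,220,230,350)&yellow&(z>.028),"trayrim")
rect(roi(90,350,255,520)&yellow,"bigtray")
g=rect(roi(415,195,470,270)&orange,"plug")
top=g[g[:,2]>np.percentile(g[:,2],50)]
for h in(.10,.11,.12,.125,.13):
    m=roi(415,195,470,270)&orange&(z>h)
    if m.sum()>20: rect(m,"plug>%g"%h)
mach=roi(290,165,480,315)&(z>.02)
rect(mach&roi(290,165,480,290),"machine")
# console plane
m=roi(405,180,470,275)&(S<40)&(V>150)&(z>.03)
q=P[m];c=np.median(q,0)
for _ in range(5):
    u,s,vt=np.linalg.svd(q-q.mean(0),full_matrices=False);n=vt[2]*np.sign(vt[2,2]);q0=q.mean(0)
    q=P[m];q=q[abs((q-q0)@n)<.004]
print("console n",n.round(3),"tilt",np.degrees(np.arccos(n[2])),"yaw", np.degrees(np.arctan2(n[1],n[0]))+90,"pt",q0.round(4),len(q))
m=roi(310,225,405,285)&(S<40)&(V<190)&(z>.1); q=P[m]
for _ in range(5):
    u,s,vt=np.linalg.svd(q-q.mean(0),full_matrices=False);n=vt[2]*np.sign(vt[2,2]);q0=q.mean(0)
    q=P[m];q=q[abs((q-q0)@n)<.004]
print("cover n",n.round(3),"tilt",np.degrees(np.arccos(n[2])),"pt",q0.round(4),len(q))
rect(roi(325,285,400,315)&(z>.07),"bar")
for nm,b in dict(jar=(190,180,235,230),spray=(520,170,570,220),bin=(525,225,612,325),tape=(330,325,388,382),profile=(262,315,306,415)).items():
    rect(roi(*b)&(z>.015),nm)
E
```

```text
tray 2733 c [516.5 403.7] size [152.1 179.8] ang 85.44 z [-4.5  3.6 37. ]
trayrim 237 c [516.4 403.4] size [151.8 179.6] ang 85.56 z [28.3 34.  41.1]
bigtray 5022 c [219.  407.6] size [193.7 255.1] ang 29.22 z [-3.5  4.9 48.4]
plug 300 c [ 619.5 -136.4] size [94.2 43.1] ang 8.33 z [ 90.7 103.8 134.4]
plug>0.1 199 c [ 620.1 -136.3] size [92.7 43.1] ang 8.33 z [100.2 124.5 135.1]
plug>0.11 114 c [ 619.6 -137.4] size [91.2 41.1] ang 8.33 z [114.  128.4 135.2]
plug>0.12 112 c [ 621.9 -152.7] size [91.2 11. ] ang 9.23 z [121.9 128.5 135.2]
plug>0.125 96 c [ 621.7 -152.4] size [90.9 10.2] ang 8.87 z [125.2 129.  135.3]
plug>0.13 29 c [ 621.6 -152.2] size [90.8  9.4] ang 9.63 z [130.1 132.  136.1]
machine 6999 c [614.5 -33.6] size [213.6 325.6] ang 8.52 z [ 46.3 119.7 142.6]
console n [ 0.076 -0.495  0.866] tilt 30.057088669228158 yaw 8.723710697407626 pt [ 0.6391 -0.1232  0.0895] 1533
cover n [0.104 0.015 0.994] tilt 6.031092780776759 pt [0.5727 0.0276 0.1347] 1831
bar 236 c [498.1  21. ] size [ 53.7 131.4] ang 7.11 z [132.8 143.9 150.4]
jar 493 c [681.  322.6] size [64.4 66. ] ang 89.2 z [17.4 76.6 85.1]
spray 518 c [ 689.9 -337.7] size [53.  53.8] ang 83.59 z [ 19.1 153.  165. ]
bin 1039 c [ 540.1 -402.3] size [151.8 180.5] ang 86.17 z [15.6 46.2 64.9]
tape 404 c [382.8  23.8] size [98.  94.5] ang 89.49 z [19.3 29.4 36.2]
profile 805 c [362.1 177. ] size [ 41.9 179.5] ang 78.71 z [16.3 33.3 44.1]
```

```bash
cat >> h.py <<'E'
YAW=np.radians(8.6); X=np.array([np.cos(YAW),np.sin(YAW),0]); Y=np.array([-np.sin(YAW),np.cos(YAW),0]); Z=np.array([0,0,1.])
PO=np.array([.618,-.1288,.0875]); O=-.5*Y+.866025*Z; M0=np.array([.603,-.0299,0])
HINGE=M0+.030*X+.0625*Y+.126*Z
def frame(z,x): return R.from_matrix(np.stack([x,np.cross(z,x),z],1))
RP=frame(-O,X)           # tool on plug
def plan(p,Rt,n=1,start=None):
    s=manip.read_state(); q=np.array(s["orientation"]); R0=R.from_quat(q[[1,2,3,0]]); p0=np.array(s["position"])
    rv=(R0.inv()*Rt).as_rotvec(); print("t",round(float(s["t"]),2),"p",p0.round(4),"j",np.round(s["joint_positions"],2),"F",np.round(s["wrist_force"],1),"w",round(float(s["gripper_width"]),3),"gf",round(float(s["grip_force"]),1))
    for k in range(n):
        Rk=R0*R.from_rotvec(rv*k/n); print(" call",k,"offset",np.round(Rk.inv().apply(p-p0)/n*100,2),"dr",np.round(rv/n,3))
E
python3 -c "
from h import *
plan(PO+.103*O,RP,3)"; python3 -m handwheel --help | head -20
```

```text
t 0.1 p [ 0.1685 -0.4969  0.2308] j [-1.38  0.29 -0.15  1.13 -0.    1.43] F [-0.1 -0.6 -0.6] w 1.002 gf 0.0
 call 0 offset [17.83 -5.12  1.81] dr [0.174 0.015 0.058]
 call 1 offset [17.48 -5.71  3.03] dr [0.174 0.015 0.058]
 call 2 offset [17.08 -6.07  4.32] dr [0.174 0.015 0.058]invalid input: not JSON, or not a number
```

```bash
python3 -m handwheel '[{"offset":[3,-1,0],"dr":[0.03,0,0.01],"claw":4.5},{"offset":[7,-2,0],"dr":[0.07,0.01,0.02],"claw":4.5},{"offset":[11,-3,0.5],"dr":[0.11,0.01,0.04],"claw":4.5},{"offset":[15,-4,1],"dr":[0.15,0.01,0.05],"claw":4.5},{"offset":[17.8,-5.1,1],"dr":[0.174,0.015,0.058],"claw":4.5}]'
python3 -m handwheel '[{"offset":[4,-1,0.5],"dr":[0.04,0,0.01],"claw":4.5},{"offset":[8,-2.5,1],"dr":[0.08,0.01,0.03],"claw":4.5},{"offset":[12,-4,1.5],"dr":[0.12,0.01,0.04],"claw":4.5},{"offset":[16,-5.2,2.3],"dr":[0.16,0.015,0.055],"claw":4.5},{"offset":[17.5,-5.7,2.5],"dr":[0.174,0.015,0.058],"claw":4.5}]'
python3 -c "
from h import *
plan(PO+.103*O,RP,1)"
```

```text
t: 0.6
position: [0.3225, -0.3902, 0.2203]
orientation: [-0.088, 0.987, 0.134, -0.007]
wrist_force: [0.1, 0.3, 0.2]
gripper_width: 0.524
grip_force: 0.0
t: 1.1
position: [0.4756, -0.2848, 0.2069]
orientation: [-0.175, 0.979, 0.104, -0.014]
wrist_force: [-0.6, 0.2, -0.2]
gripper_width: 0.528
grip_force: 0.0
t 1.1 p [ 0.4756 -0.2848  0.2069] j [-0.79  0.6   0.2   1.47  0.2   2.11] F [-0.6  0.2 -0.2] w 0.528 gf 0.0
 call 0 offset [16.84 -5.62  5.44] dr [0.171 0.017 0.058]
```

```bash
python3 -m handwheel '[{"offset":[4,-1.3,1.2],"dr":[0.04,0,0.01],"claw":4.5},{"offset":[8,-2.7,2.5],"dr":[0.08,0.01,0.03],"claw":4.5},{"offset":[12,-4,3.8],"dr":[0.12,0.01,0.04],"claw":4.5},{"offset":[15.5,-5.2,5],"dr":[0.16,0.015,0.055],"claw":4.5},{"offset":[16.8,-5.6,5.4],"dr":[0.171,0.017,0.058],"claw":4.5}]' >/dev/null
python3 -c "
from h import *
plan(PO+.06*O,RP,1)"
```

```text
t 1.6 p [ 0.6249 -0.1807  0.1762] j [-0.58  0.86  0.55  1.63  0.38  2.34] F [-0.7 -0.6 -0.6] w 0.526 gf 0.0
 call 0 offset [ 0.1 -0.1  4.3] dr [ 0.     0.001 -0.001]
```

```bash
python3 -m handwheel '[{"offset":[0,0,1],"dr":[0,0,0],"claw":4.5},{"offset":[0,-0.1,2],"dr":[0,0,0],"claw":4.5},{"offset":[0.1,-0.1,3],"dr":[0,0,0],"claw":4.5},{"offset":[0.1,-0.1,4],"dr":[0,0,0],"claw":4.5},{"offset":[0.1,-0.1,4.3],"dr":[0,0,0],"claw":4.5}]' >/dev/null
python3 - <<'E'
from h import *
im,P=cam("top"); a=cv2.resize(im[90:220,180:350],None,fx=4,fy=4)
im,P=cam("side"); b=cv2.resize(im[110:260,170:310],None,fx=4,fy=4,interpolation=cv2.INTER_CUBIC)
h=520; cv2.imwrite("pics/g1.png",cv2.resize(np.hstack([a,cv2.resize(b,(480,h))]),(800,362)))
plan(PO+.013*O,RP,1)
E
```

```text
t 2.2 p [ 0.621  -0.1605  0.1412] j [-0.56  0.85  0.43  1.51  0.39  2.36] F [-0.3 -0.4  0.3] w 0.527 gf 0.0
 call 0 offset [ 0.17 -0.08  4.94] dr [ 0.003 -0.001 -0.002]
```

View pics/g1.png

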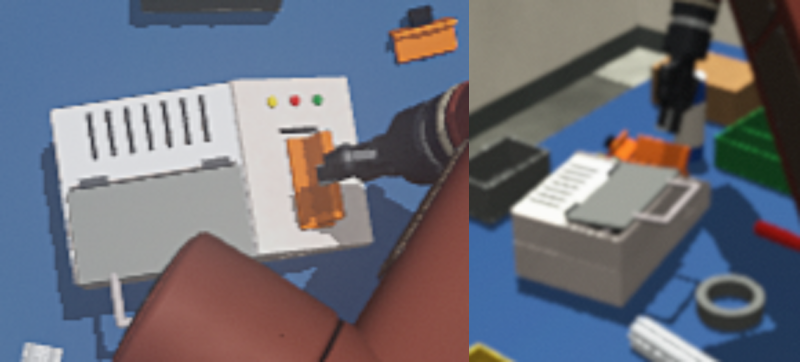

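The picture shows the open gripper above the middle of the orange grip (left half, about (325,165)), straddling it as intended. I'll go down and pinch.

```bash
python3 -m handwheel '[{"offset":[0,0,1.2],"dr":[0,0,0],"claw":4.5},{"offset":[0.1,0,2.4],"dr":[0,0,0],"claw":4.5},{"offset":[0.1,-0.1,3.6],"dr":[0,0,0],"claw":4.5},{"offset":[0.1,-0.1,4.5],"dr":[0,0,0],"claw":4.5},{"offset":[0.1,-0.1,4.8],"dr":[0,0,0],"claw":4.5}]'
python3 -m handwheel '[{"offset":[0,0,0.1],"dr":[0,0,0],"claw":3},{"offset":[0,0,0.1],"dr":[0,0,0],"claw":0.5},{"offset":[0,0,0.1],"dr":[0,0,0],"claw":0.5},{"offset":[0,0,0.1],"dr":[0,0,0],"claw":0.5},{"offset":[0,0,0.1],"dr":[0,0,0],"claw":0.5}]'
python3 -c "
from h import *
plan(PO+.013*O,RP,1)"
```

```text
t: 2.7
position: [0.6183, -0.1354, 0.0995]
orientation: [-0.257, 0.964, 0.072, -0.019]
wrist_force: [0.1, 0.4, -0.0]
gripper_width: 0.53
grip_force: 0.0
t: 3.2
position: [0.619, -0.1367, 0.0996]
orientation: [-0.256, 0.964, 0.072, -0.018]
wrist_force: [0.9, -5.6, -1.4]
gripper_width: 0.152
grip_force: 59.3
t 3.2 p [ 0.619  -0.1367  0.0996] j [-0.53  0.84  0.31  1.39  0.4   2.39] F [ 0.9 -5.6 -1.4] w 0.152 gf 59.3
 call 0 offset [ 0.02 -0.09  0.14] dr [ 0.005 -0.002 -0.001]
```

Gripped at 13 mm opening. Next is a straight pull along tool -z, in small rows.

```bash
python3 -m handwheel '[{"offset":[0,0,-0.3],"dr":[0,0,0],"claw":0.5},{"offset":[0,0,-0.8],"dr":[0,0,0],"claw":0.5},{"offset":[0,0,-1.4],"dr":[0,0,0],"claw":0.5},{"offset":[0,0,-2.1],"dr":[0,0,0],"claw":0.5},{"offset":[0,0,-2.8],"dr":[0,0,0],"claw":0.5}]'
python3 -m handwheel '[{"offset":[0,0,-0.8],"dr":[0,0,0],"claw":0.5},{"offset":[0,0,-1.8],"dr":[0,0,0],"claw":0.5},{"offset":[0,0,-3],"dr":[0,0,0],"claw":0.5},{"offset":[0,0,-4.2],"dr":[0,0,0],"claw":0.5},{"offset":[0,0,-5.2],"dr":[0,0,0],"claw":0.5}]'
python3 - <<'E'
from h import *
im,P=cam("side"); hsv=cv2.cvtColor(im,cv2.COLOR_BGR2HSV)
cv2.imwrite("pics/g2.png",cv2.resize(im[80:260,150:330],None,fx=3,fy=3))
T=np.array([.5165,.4035,0]); UP=frame(-Z,X)
plan(np.array([.60,-.13,.27]),UP,2)
E
```

```text
t: 3.7
position: [0.621, -0.1499, 0.1252]
orientation: [-0.257, 0.964, 0.071, -0.018]
wrist_force: [-0.8, 0.3, -1.7]
gripper_width: 0.154
grip_force: 62.4
t: 4.2
position: [0.6247, -0.1752, 0.1706]
orientation: [-0.257, 0.964, 0.072, -0.018]
wrist_force: [-0.2, 0.7, -1.1]
gripper_width: 0.153
grip_force: 62.4
t 4.25 p [ 0.6251 -0.1761  0.1716] j [-0.58  0.85  0.52  1.6   0.38  2.35] F [-1.6 -0.5  0.2] w 0.157 gf 62.4
 call 0 offset [-0.89 -4.58 -3.05] dr [-0.26  -0.002 -0.001]
 call 1 offset [-0.89 -3.65 -4.12] dr [-0.26  -0.002 -0.001]
```

View pics/g2.png

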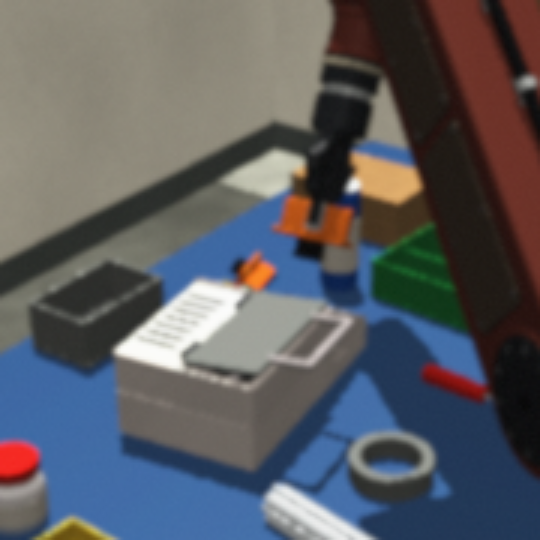

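The plug is fully out and held, with its black stem visible at (308,248). Next I lift it and set it upright.

```bash
python3 -m handwheel '[{"offset":[-0.1,-0.7,-0.8],"dr":[-0.04,0,0],"claw":0.5},{"offset":[-0.3,-1.7,-1.6],"dr":[-0.1,0,0],"claw":0.5},{"offset":[-0.5,-2.7,-2.3],"dr":[-0.16,0,0],"claw":0.5},{"offset":[-0.7,-3.7,-2.9],"dr":[-0.22,0,0],"claw":0.5},{"offset":[-0.9,-4.6,-3.2],"dr":[-0.26,0,0],"claw":0.5}]'
python3 -m handwheel '[{"offset":[-0.1,-0.7,-0.8],"dr":[-0.06,0,0],"claw":0.5},{"offset":[-0.3,-1.5,-1.8],"dr":[-0.12,0,0],"claw":0.5},{"offset":[-0.5,-2.3,-2.8],"dr":[-0.18,0,0],"claw":0.5},{"offset":[-0.7,-3.2,-3.7],"dr":[-0.24,0,0],"claw":0.5},{"offset":[-0.9,-3.6,-4.1],"dr":[-0.26,0,0],"claw":0.5}]' | grep -v orient
python3 - <<'E'
from h import *
UP=frame(-Z,X)
plan(np.array([.5165,.4035,.25]),UP,3)
E
```

```text
t: 4.75
position: [0.6121, -0.1518, 0.2211]
orientation: [-0.128, 0.989, 0.074, -0.009]
wrist_force: [0.8, 0.3, -0.7]
gripper_width: 0.156
grip_force: 62.4
t: 5.25
position: [0.5995, -0.1283, 0.2702]
wrist_force: [0.5, 0.6, -1.1]
gripper_width: 0.153
grip_force: 62.4
t 5.25 p [ 0.5995 -0.1283  0.2702] j [-0.33  0.45  0.18  1.3  -0.    2.66] F [ 0.5  0.6 -1.1] w 0.153 gf 62.4
 call 0 offset [ -0.09 -17.94   0.65] dr [ 0.    -0.001 -0.   ]
 call 1 offset [ -0.09 -17.94   0.66] dr [ 0.    -0.001 -0.   ]
 call 2 offset [ -0.09 -17.94   0.67] dr [ 0.    -0.001 -0.   ]
```

```bash
python3 - <<'E'
from h import *
a=np.radians(85.5); U=frame(-Z,np.array([np.cos(a),np.sin(a),0]))
plan(np.array([.5165,.4035,.25]),U,3)
E
```

```text
t 5.25 p [ 0.5995 -0.1283  0.2702] j [-0.33  0.45  0.18  1.3  -0.    2.66] F [ 0.5  0.6 -1.1] w 0.153 gf 62.4
 call 0 offset [ -0.09 -17.94   0.65] dr [ 0.001 -0.    -0.447]
 call 1 offset [  7.68 -16.21   0.66] dr [ 0.001 -0.    -0.447]
 call 2 offset [ 13.94 -11.29   0.67] dr [ 0.001 -0.    -0.447]
```

```bash
python3 -m handwheel '[{"offset":[0,-2,0],"dr":[0,0,-0.07],"claw":0.5},{"offset":[0,-6,0],"dr":[0,0,-0.16],"claw":0.5},{"offset":[0,-10,0],"dr":[0,0,-0.25],"claw":0.5},{"offset":[-0.1,-14,0.3],"dr":[0,0,-0.35],"claw":0.5},{"offset":[-0.1,-17.9,0.5],"dr":[0,0,-0.447],"claw":0.5}]' >/dev/null
python3 -m handwheel '[{"offset":[1.6,-3.2,0],"dr":[0,0,-0.09],"claw":0.5},{"offset":[3.2,-6.4,0],"dr":[0,0,-0.18],"claw":0.5},{"offset":[4.8,-9.6,0.3],"dr":[0,0,-0.27],"claw":0.5},{"offset":[6.4,-12.8,0.5],"dr":[0,0,-0.36],"claw":0.5},{"offset":[7.7,-16.2,0.7],"dr":[0,0,-0.447],"claw":0.5}]' >/dev/null
python3 -m handwheel '[{"offset":[3.5,-2.8,0],"dr":[0,0,-0.09],"claw":0.5},{"offset":[7,-5.6,0],"dr":[0,0,-0.18],"claw":0.5},{"offset":[10,-8.2,0.3],"dr":[0,0,-0.27],"claw":0.5},{"offset":[12.5,-10.3,0.5],"dr":[0,0,-0.36],"claw":0.5},{"offset":[13.9,-11.3,0.7],"dr":[0,0,-0.447],"claw":0.5}]' | grep -v orient
python3 - <<'E'
from h import *
a=np.radians(85.5); U=frame(-Z,np.array([np.cos(a),np.sin(a),0]))
plan(np.array([.5165,.4035,.10]),U,1)
im,P=cam("side"); cv2.imwrite("pics/g3.png",cv2.resize(im[150:320,100:330],None,fx=3,fy=3))
E
```

```text
t: 6.75
position: [0.5162, 0.4038, 0.2488]
wrist_force: [0.5, -0.5, -0.8]
gripper_width: 0.153
grip_force: 62.3
t 6.75 p [0.5162 0.4038 0.2488] j [0.55 0.54 0.28 1.31 0.   2.2 ] F [ 0.5 -0.5 -0.8] w 0.153 gf 62.3
 call 0 offset [-0.04  0.06 14.88] dr [-0.002 -0.001  0.003]
```

View pics/g3.png

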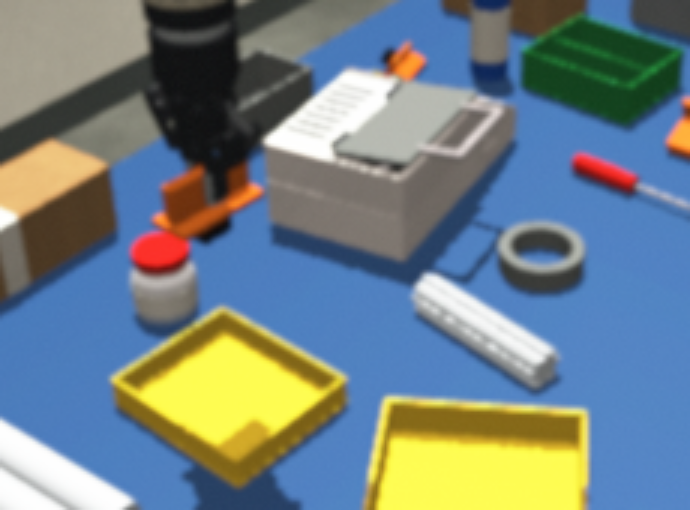

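The plug hangs level at (205,205), above the small tray at (230,395). Lowering it now.

```bash
python3 -m handwheel '[{"offset":[0,0,3],"dr":[0,0,0],"claw":0.5},{"offset":[0,0,7],"dr":[0,0,0],"claw":0.5},{"offset":[0,0,11],"dr":[0,0,0],"claw":0.5},{"offset":[0,0,14.5],"dr":[0,0,0],"claw":0.5},{"offset":[0,0.1,16.5],"dr":[0,0,0],"claw":0.5}]' >/dev/null
python3 -m handwheel '[{"offset":[0,0,1],"dr":[0,0,0],"claw":0.5},{"offset":[0,0,2],"dr":[0,0,0],"claw":0.5},{"offset":[0,0,2.6],"dr":[0,0,0],"claw":0.5},{"offset":[0,0,2.9],"dr":[0,0,0],"claw":0.5},{"offset":[0,0,3.1],"dr":[0,0,0],"claw":0.5}]' | grep -v orient
python3 -m handwheel '[{"offset":[0,0,0.1],"dr":[0,0,0],"claw":0.5},{"offset":[0,0,0.2],"dr":[0,0,0],"claw":0.5},{"offset":[0,0,0.3],"dr":[0,0,0],"claw":0.5},{"offset":[0,0,0.4],"dr":[0,0,0],"claw":0.5},{"offset":[0,0,0.4],"dr":[0,0,0],"claw":0.5}]' | grep -v orient
```

```text
t: 7.8
position: [0.519, 0.4016, 0.0541]
wrist_force: [0.1, -0.4, -0.7]
gripper_width: 0.158
grip_force: 62.4
t: 8.3
position: [0.5185, 0.4013, 0.0495]
wrist_force: [-0.0, -0.9, -1.7]
gripper_width: 0.148
grip_force: 62.4
```

```bash
python3 -m handwheel '[{"offset":[0,0,0.1],"dr":[0,0,0],"claw":0.5},{"offset":[0,0,0.2],"dr":[0,0,0],"claw":0.5},{"offset":[0,0,0.3],"dr":[0,0,0],"claw":0.5},{"offset":[0,0,0.3],"dr":[0,0,0],"claw":0.5},{"offset":[0,0,0.3],"dr":[0,0,0],"claw":0.5}]' | grep -v orient
python3 -m handwheel '[{"offset":[0,0,0.05],"dr":[0,0,0],"claw":0.5},{"offset":[0,0,0.1],"dr":[0,0,0],"claw":0.5},{"offset":[0,0,0.15],"dr":[0,0,0],"claw":0.5},{"offset":[0,0,0.15],"dr":[0,0,0],"claw":0.5},{"offset":[0,0,0.15],"dr":[0,0,0],"claw":0.5}]'
```

```text
t: 8.8
position: [0.5186, 0.4014, 0.0465]
wrist_force: [0.1, 0.3, -0.5]
gripper_width: 0.162
grip_force: 62.4
t: 9.3
position: [0.5186, 0.4014, 0.045]
orientation: [-0.0, 0.735, 0.678, 0.0]
wrist_force: [-0.7, -0.0, -1.7]
gripper_width: 0.154
grip_force: 62.4
```

```bash
python3 -m handwheel '[{"offset":[0,0,0.05],"dr":[0,0,0],"claw":0.5},{"offset":[0,0,0.1],"dr":[0,0,0],"claw":0.5},{"offset":[0,0,0.15],"dr":[0,0,0],"claw":0.5},{"offset":[0,0,0.15],"dr":[0,0,0],"claw":0.5},{"offset":[0,0,0.15],"dr":[0,0,0],"claw":0.5}]'
```

```text
t: 9.8
position: [0.5186, 0.4014, 0.0435]
orientation: [-0.0, 0.735, 0.678, 0.0]
wrist_force: [0.1, 0.3, -1.1]
gripper_width: 0.153
grip_force: 62.4
```

```bash
python3 -m handwheel '[{"offset":[0,0,0.05],"dr":[0,0,0],"claw":0.5},{"offset":[0,0,0.1],"dr":[0,0,0],"claw":0.5},{"offset":[0,0,0.15],"dr":[0,0,0],"claw":0.5},{"offset":[0,0,0.15],"dr":[0,0,0],"claw":0.5},{"offset":[0,0,0.15],"dr":[0,0,0],"claw":0.5}]'
```

```text
t: 10.3
position: [0.5187, 0.4014, 0.0426]
orientation: [0.0, 0.735, 0.678, 0.0]
wrist_force: [-1.7, -1.3, 5.5]
gripper_width: 0.155
grip_force: 63.2
```

Contact with the tray floor (5.5 N). I'll open in small steps.

```bash
python3 -m handwheel '[{"offset":[0,0,-0.02],"dr":[0,0,0],"claw":1.6},{"offset":[0,0,-0.02],"dr":[0,0,0],"claw":2},{"offset":[0,0,-0.02],"dr":[0,0,0],"claw":2.6},{"offset":[0,0,-0.02],"dr":[0,0,0],"claw":3.4},{"offset":[0,0,-0.02],"dr":[0,0,0],"claw":4}]' | grep -v orient
python3 -m handwheel '[{"offset":[0,0,0],"dr":[0,0,0],"claw":4},{"offset":[0,0,-1],"dr":[0,0,0],"claw":4},{"offset":[0,0,-3],"dr":[0,0,0],"claw":4},{"offset":[0,0,-6],"dr":[0,0,0],"claw":4},{"offset":[0,0,-9],"dr":[0,0,0],"claw":4}]' | grep -v orient
python3 -m handwheel '[{"offset":[0,0,-3],"dr":[0,0,0],"claw":4},{"offset":[0,0,-6],"dr":[0,0,0],"claw":4},{"offset":[0,0,-9],"dr":[0,0,0],"claw":4},{"offset":[0,0,-11],"dr":[0,0,0],"claw":4},{"offset":[0,0,-12],"dr":[0,0,0],"claw":4}]' | grep -v orient
python3 - <<'E'
from h import *
im,P=cam("side"); cv2.imwrite("pics/g4.png",cv2.resize(im[150:320,100:330],None,fx=3,fy=3))
BAR=HINGE+.15*(-np.cos(.105)*X+np.sin(.105)*Z); print(HINGE,BAR)
for s in(1,-1):
    plan(BAR+.12*Z,frame(-Z,s*Y),2)
E
```

```text
t: 10.8
position: [0.5186, 0.4014, 0.0422]
wrist_force: [0.6, 0.1, -0.1]
gripper_width: 0.473
grip_force: 0.0
t: 11.3
position: [0.5183, 0.4012, 0.1338]
wrist_force: [1.1, -0.9, -0.5]
gripper_width: 0.47
grip_force: 0.0
t: 11.8
position: [0.5192, 0.4017, 0.2553]
wrist_force: [0.7, 0.0, -0.3]
gripper_width: 0.47
grip_force: 0.0
[0.62331673 0.03638333 0.126     ] [0.4758201  0.01407657 0.14172108]
t 11.85 p [0.5193 0.4018 0.2556] j [0.55 0.54 0.29 1.32 0.   2.2 ] F [-0.3 -0.9  0.4] w 0.469 gf 0.0
 call 0 offset [-19.5   -0.59  -0.36] dr [ 0.002 -0.001 -0.116]
 call 1 offset [-19.3   -2.84  -0.33] dr [ 0.002 -0.001 -0.116]
t 11.85 p [0.5193 0.4018 0.2556] j [0.55 0.54 0.29 1.32 0.   2.2 ] F [-0.3 -0.9  0.4] w 0.469 gf 0.0
 call 0 offset [-19.5   -0.59  -0.36] dr [-0.002 -0.003  1.455]
 call 1 offset [-2.84 19.3  -0.3 ] dr [-0.002 -0.003  1.455]
```

View pics/g4.png

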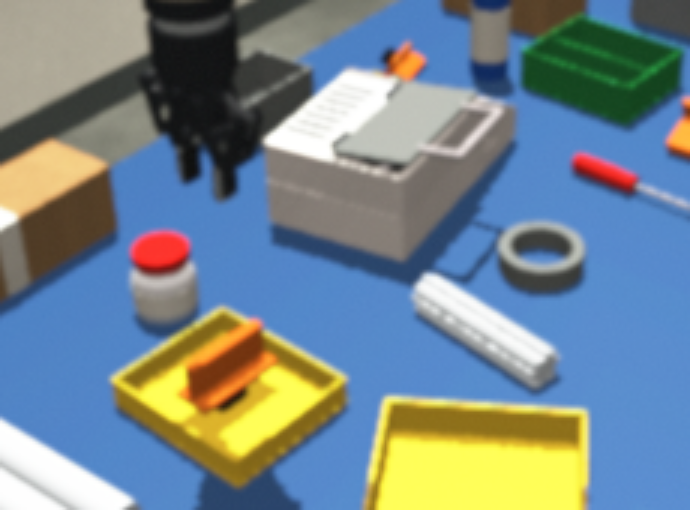

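The plug stands released and centred in the small tray at (230,370). Next is the cover bar.

```bash
python3 -m handwheel '[{"offset":[-3,-0.1,0],"dr":[0,0,-0.02],"claw":3},{"offset":[-7,-0.2,0],"dr":[0,0,-0.04],"claw":3},{"offset":[-11,-0.3,0],"dr":[0,0,-0.07],"claw":3},{"offset":[-15.5,-0.5,-0.3],"dr":[0,0,-0.1],"claw":3},{"offset":[-19.5,-0.6,-0.4],"dr":[0,0,-0.116],"claw":3}]' >/dev/null
python3 -m handwheel '[{"offset":[-4.5,-0.6,0],"dr":[0,0,-0.03],"claw":3},{"offset":[-9,-1.2,0],"dr":[0,0,-0.06],"claw":3},{"offset":[-13,-1.9,0],"dr":[0,0,-0.08],"claw":3},{"offset":[-17,-2.5,-0.3],"dr":[0,0,-0.1],"claw":3},{"offset":[-19.3,-2.8,-0.3],"dr":[0,0,-0.116],"claw":3}]' >/dev/null
python3 - <<'E'
from h import *
BAR=HINGE+.15*(-np.cos(.105)*X+np.sin(.105)*Z)
plan(BAR-.019*Z,frame(-Z,Y),1)
d=np.load("pics/top0.npz"); P=d["P"][185:212,215:270].reshape(-1,3); P=P[P[:,2]>.08]
r=(P-HINGE)@X; f=P[r<-.142]; c=f.mean(0)-HINGE; print("bar front pts",len(f),f.mean(0).round(4),"rel x,y,z",np.round([c@X,c@Y,c@Z],4),np.percentile(r,[1,5,50]).round(4), np.median(f[:,2]))
im,P=cam("side"); cv2.imwrite("pics/g5.png",cv2.resize(im[110:260,170:320],None,fx=4,fy=4))
E
```

```text
t 12.85 p [0.4743 0.0112 0.2587] j [-0.13  0.18 -0.23  1.17 -0.    1.29] F [ 0.7  0.  -0.2] w 0.35 gf 0.0
 call 0 offset [ 0.26  0.2  13.59] dr [-0.001 -0.    -0.001]
bar front pts 150 [0.478  0.0126 0.1449] rel x,y,z [-0.1472 -0.0018  0.0189] [-0.1519 -0.1509 -0.1225] 0.1449584548750773
```

View pics/g5.png

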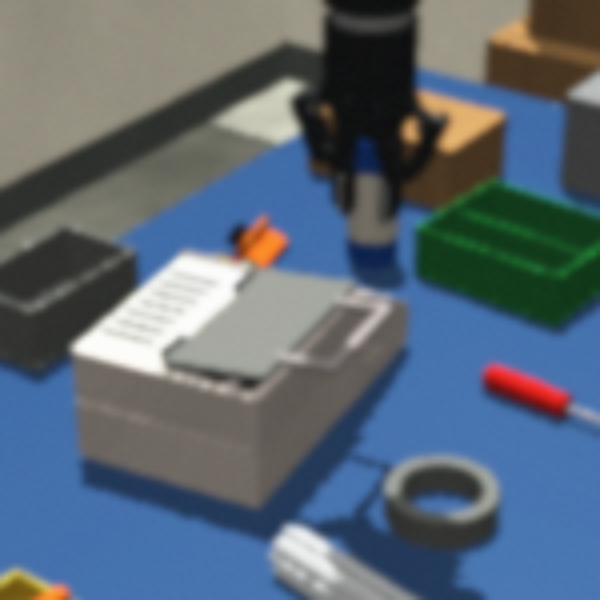

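The gripper is over the bar with its fingers on either side; measured bar points agree with the model within about 2 mm. Going down and pinching.

```bash
python3 -m handwheel '[{"offset":[0.2,0.1,2.5],"dr":[0,0,0],"claw":3},{"offset":[0.3,0.2,5.5],"dr":[0,0,0],"claw":3},{"offset":[0.3,0.2,9],"dr":[0,0,0],"claw":3},{"offset":[0.3,0.2,12],"dr":[0,0,0],"claw":3},{"offset":[0.3,0.2,13.5],"dr":[0,0,0],"claw":3}]' | grep -v orient
python3 -m handwheel '[{"offset":[0,0,0],"dr":[0,0,0],"claw":3},{"offset":[0,0,0],"dr":[0,0,0],"claw":2},{"offset":[0,0,0],"dr":[0,0,0],"claw":0.5},{"offset":[0,0,0],"dr":[0,0,0],"claw":0.5},{"offset":[0,0,0],"dr":[0,0,0],"claw":0.5}]' | grep -v orient
python3 - <<'E'
from h import *
plan(HINGE,frame(-Z,Y),1)
p=np.array(manip.read_state()["position"])+.019*Z-HINGE
a0=np.arctan2(p[2],-p@X); r=np.hypot(p[2],p@X); print("a0",a0,"r",r)
prev=a0
for a in np.linspace(a0,np.pi/2,6)[1:]:
    print([(round(100*r*(np.cos(prev)-np.cos(t)),1),round(-100*r*(np.sin(t)-np.sin(prev)),1)) for t in np.linspace(prev,a,6)[1:]]); prev=a
print(frame(-Z,Y).as_matrix().round(2))
E
```

```text
t: 13.4
position: [0.4746, 0.0173, 0.121]
wrist_force: [0.7, 0.1, 0.8]
gripper_width: 0.349
grip_force: 0.0
t: 13.9
position: [0.4771, 0.0169, 0.1248]
wrist_force: [-1.7, 0.1, 2.2]
gripper_width: 0.09
grip_force: 58.8
t 13.9 p [0.4771 0.0169 0.1248] j [-0.12  0.29 -0.45  0.82  0.    1.3 ] F [-1.7  0.1  2.2] w 0.09 gf 58.8
 call 0 offset [-0.26 14.75 -0.11] dr [ 0.001 -0.     0.   ]
a0 0.11992806204171026 r 0.14855989142970033
[(np.float64(0.1), np.float64(-0.9)), (np.float64(0.3), np.float64(-1.7)), (np.float64(0.5), np.float64(-2.5)), (np.float64(0.8), np.float64(-3.3)), (np.float64(1.1), np.float64(-4.1))]
[(np.float64(0.4), np.float64(-0.8)), (np.float64(0.8), np.float64(-1.5)), (np.float64(1.2), np.float64(-2.3)), (np.float64(1.7), np.float64(-3.0)), (np.float64(2.3), np.float64(-3.7))]
[(np.float64(0.6), np.float64(-0.6)), (np.float64(1.2), np.float64(-1.3)), (np.float64(1.8), np.float64(-1.8)), (np.float64(2.5), np.float64(-2.4)), (np.float64(3.2), np.float64(-2.9))]
[(np.float64(0.7), np.float64(-0.5)), (np.float64(1.5), np.float64(-0.9)), (np.float64(2.3), np.float64(-1.2)), (np.float64(3.1), np.float64(-1.5)), (np.float64(3.9), np.float64(-1.8))]
[(np.float64(0.8), np.float64(-0.2)), (np.float64(1.7), np.float64(-0.4)), (np.float64(2.5), np.float64(-0.5)), (np.float64(3.4), np.float64(-0.6)), (np.float64(4.3), np.float64(-0.6))]
[[-0.15  0.99 -0.  ]
 [ 0.99  0.15  0.  ]
 [ 0.   -0.   -1.  ]]
```

```bash
python3 -m handwheel '[{"offset":[0,0.1,-0.9],"dr":[0,0,0],"claw":0.5},{"offset":[0,0.3,-1.7],"dr":[0,0,0],"claw":0.5},{"offset":[0,0.5,-2.5],"dr":[0,0,0],"claw":0.5},{"offset":[0,0.8,-3.3],"dr":[0,0,0],"claw":0.5},{"offset":[0,1.1,-4.1],"dr":[0,0,0],"claw":0.5}]' | grep -v orient
python3 -m handwheel '[{"offset":[0,0.4,-0.8],"dr":[0,0,0],"claw":0.5},{"offset":[0,0.8,-1.5],"dr":[0,0,0],"claw":0.5},{"offset":[0,1.2,-2.3],"dr":[0,0,0],"claw":0.5},{"offset":[0,1.7,-3],"dr":[0,0,0],"claw":0.5},{"offset":[0,2.3,-3.7],"dr":[0,0,0],"claw":0.5}]' | grep -v orient
python3 - <<'E'
from h import *
p=np.array(manip.read_state()["position"])+.019*Z-HINGE
print("a",np.arctan2(p[2],-p@X),"r",np.hypot(p[2],p@X))
E
```

```text
t: 14.4
position: [0.4866, 0.0184, 0.1655]
wrist_force: [-5.1, -2.8, -2.8]
gripper_width: 0.087
grip_force: 58.4
t: 14.9
position: [0.5067, 0.0214, 0.2023]
wrist_force: [-18.4, -6.8, 6.2]
gripper_width: 0.092
grip_force: 59.0
a 0.6811837424222682 r 0.15135603492606378
```

```bash
python3 -m handwheel '[{"offset":[0,0.3,-0.7],"dr":[0,0,0],"claw":0.5},{"offset":[0,0.8,-1.4],"dr":[0,0,0],"claw":0.5},{"offset":[0,1.4,-2],"dr":[0,0,0],"claw":0.5},{"offset":[0,2.1,-2.6],"dr":[0,0,0],"claw":0.5},{"offset":[0,2.8,-3.1],"dr":[0,0,0],"claw":0.5}]' | grep -v orient
python3 - <<'E'
from h import *
p=np.array(manip.read_state()["position"])+.019*Z-HINGE
print("a",np.arctan2(p[2],-p@X),"r",np.hypot(p[2],p@X))
E
```

```text
t: 15.4
position: [0.5374, 0.026, 0.2341]
wrist_force: [-11.0, -3.7, 5.4]
gripper_width: 0.088
grip_force: 58.8
a 0.9735879950385798 r 0.15376525565317886
```

```bash
python3 -m handwheel '[{"offset":[0,0.7,-0.4],"dr":[0,0,0],"claw":0.5},{"offset":[0,1.5,-0.8],"dr":[0,0,0],"claw":0.5},{"offset":[0,2.3,-1.1],"dr":[0,0,0],"claw":0.5},{"offset":[0,3.1,-1.4],"dr":[0,0,0],"claw":0.5},{"offset":[0,3.9,-1.7],"dr":[0,0,0],"claw":0.5}]' | grep -v orient
python3 -m handwheel '[{"offset":[0,0.8,-0.2],"dr":[0,0,0],"claw":0.5},{"offset":[0,1.7,-0.4],"dr":[0,0,0],"claw":0.5},{"offset":[0,2.5,-0.5],"dr":[0,0,0],"claw":0.5},{"offset":[0,3.3,-0.6],"dr":[0,0,0],"claw":0.5},{"offset":[0,4.1,-0.6],"dr":[0,0,0],"claw":0.5}]' | grep -v orient
python3 - <<'E'
from h import *
p=np.array(manip.read_state()["position"])+.019*Z-HINGE
print("a",np.arctan2(p[2],-p@X),"r",np.hypot(p[2],p@X),"x short",-p@X)
im,P=cam("side"); np.savez("pics/s6.npz",im=im,P=P); cv2.imwrite("pics/g6.png",cv2.resize(im[80:260,150:330],None,fx=3,fy=3))
E
```

```text
t: 15.9
position: [0.5768, 0.0318, 0.2539]
wrist_force: [-4.0, -3.1, 5.0]
gripper_width: 0.087
grip_force: 61.3
t: 16.4
position: [0.6194, 0.0382, 0.2603]
wrist_force: [-4.1, -1.6, 19.8]
gripper_width: 0.09
grip_force: 64.7
a 1.5475234369371982 r 0.15338286830549616 x short 0.0035693403710113196
```

View pics/g6.png

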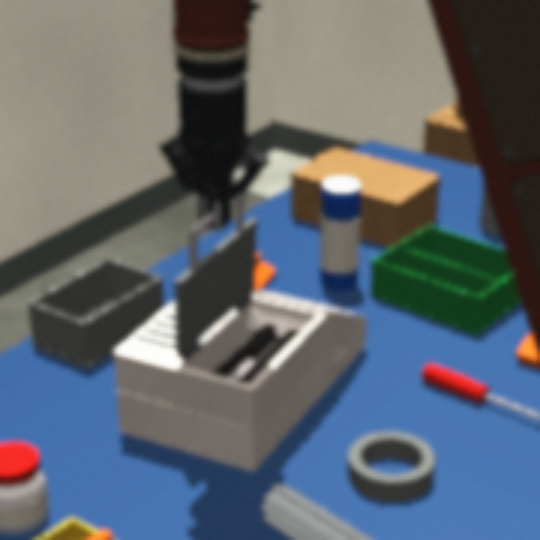

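The cover is near vertical at (218,285), with the fingers on the bar. I'll nudge it 3 mm, release, rise, and measure the angle.

```bash
python3 -m handwheel '[{"offset":[0,0.1,-0.1],"dr":[0,0,0],"claw":0.5},{"offset":[0,0.3,-0.2],"dr":[0,0,0],"claw":0.5},{"offset":[0,0.3,-0.2],"dr":[0,0,0],"claw":0.5},{"offset":[0,0.3,-0.2],"dr":[0,0,0],"claw":1.5},{"offset":[0,0.3,-0.2],"dr":[0,0,0],"claw":2.5}]' | grep -v orient
python3 -m handwheel '[{"offset":[0,0,0],"dr":[0,0,0],"claw":3},{"offset":[0,0,0],"dr":[0,0,0],"claw":3},{"offset":[0,0,-1],"dr":[0,0,0],"claw":3},{"offset":[0,0,-3],"dr":[0,0,0],"claw":3},{"offset":[0,0,-6],"dr":[0,0,0],"claw":3}]' | grep -v orient
python3 -m handwheel '[{"offset":[0,0,-2],"dr":[0,0,0],"claw":3},{"offset":[-1,-3,-3],"dr":[0,0,0],"claw":3},{"offset":[-3,-7,-3],"dr":[0,0,0],"claw":3},{"offset":[-5,-11,-3],"dr":[0,0,0],"claw":3},{"offset":[-7,-13,-3],"dr":[0,0,0],"claw":3}]' | grep -v orient
python3 - <<'E'
from h import *
for n in("top","side"):
    im,P=cam(n); Q=P.reshape(-1,3)-HINGE; L=np.stack([Q@X,Q@Y,Q@Z],1)
    k=(abs(L[:,0])<.05)&(abs(L[:,1])<.09)&(L[:,2]>.02)&(L[:,2]<.17); l=L[k]
    if n=="side":
        k2=l[l[:,2]<.1]; a=np.polyfit(k2[:,2],k2[:,0],1); print("side n",len(k2),"x=%.3f z + %.4f"%tuple(a),"tilt deg",np.degrees(np.arctan(a[0])))
    h=l[l[:,2]>.135]; print(n,"bar pts",len(h),h.mean(0).round(4) if len(h) else "", np.median(h,0).round(4) if len(h) else "")
    yl=cv2.cvtColor(im,cv2.COLOR_BGR2HSV); 
    if n=="top":
        m=(yl[...,0]<18)&(yl[...,1]>150)&(abs(P[...,0]-.517)<.09)&(abs(P[...,1]-.403)<.08); print("plug",np.nanmean(P[m],0),np.nanmax(P[m][:,2]))
    cv2.imwrite(f"pics/f_{n}.png",im)
cv2.imwrite("pics/g7.png",cv2.resize(im[80:320,90:350],None,fx=2.4,fy=2.4))
E
```

```text
t: 16.95
position: [0.621, 0.0389, 0.2587]
wrist_force: [0.1, -0.2, 0.0]
gripper_width: 0.289
grip_force: 0.0
t: 17.45
position: [0.6195, 0.0386, 0.3182]
wrist_force: [-0.3, -0.2, 0.1]
gripper_width: 0.352
grip_force: 0.0
t: 17.95
position: [0.4997, -0.0507, 0.3494]
wrist_force: [-0.0, 1.1, 0.4]
gripper_width: 0.35
grip_force: 0.0
top bar pts 127 [-0.0015  0.0148  0.1526] [-0.0018  0.0156  0.1528]
plug [0.51726467 0.4024097  0.05046561] 0.08485139682970266
side n 529 x=-0.015 z + -0.0020 tilt deg -0.8535367763102694
side bar pts 84 [-0.0038  0.0031  0.15  ] [-0.0039  0.0065  0.1517]
```

View pics/g7.png

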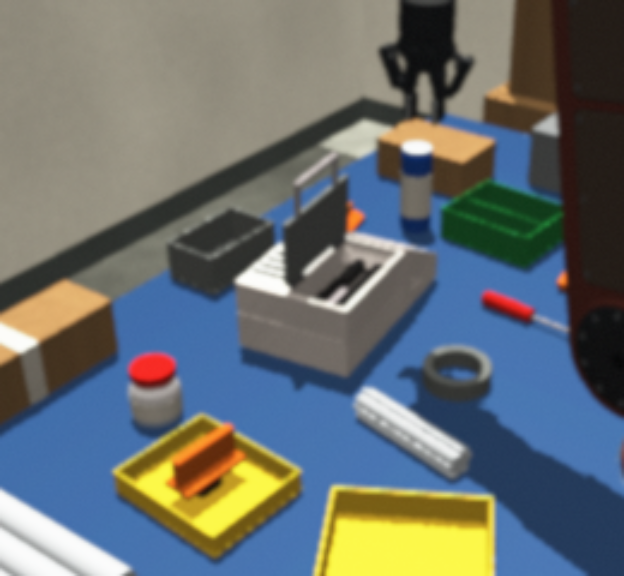

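The cover stands upright at (318,230), within about 1° of vertical. The plug rests in the small tray at (207,465), and the arm is clear of everything.

```bash
python3 -m handwheel '[{"offset":[0,0,0],"dr":[0,0,0],"claw":3},{"offset":[0,0,0],"dr":[0,0,0],"claw":3},{"offset":[0,0,0],"dr":[0,0,0],"claw":3},{"offset":[0,0,0],"dr":[0,0,0],"claw":3},{"offset":[0,0,0],"dr":[0,0,0],"claw":3}]' >/dev/null; python3 -c "
from bench import manip
print(manip.finish_job())"
```

```text
the job is handed in; nothing more can be done
None
```

I handed the job in at about 18.6 s of the 72 s: the plug rests released in the small yellow tray, standing on its stem rather than on its side, and the cover stands within about 1° of straight up by camera; the hand-in returned no verdict.

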